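Post a finished pendant tablet into the finished-work box

TASK

The finished dark-wood pendant tablet is lying in its riveting cradle. Take it out and post it lengthways through the slot in the front of the finished-work box, pushing it until it has gone right through and lies inside; its sides are covered in the cradle, so take it out by its ends, lay it on the green mat and take it again by its sides. Leave the other things on the bench where they are.

Things in the scene. Friction and masses are not known exactly. Their poses are not given: they have to be found in the camera images.
- tablet: Finished pendant: flat dark-wood tablet 64 (its x) x 44 (its y) x 10 mm thick, 60 g, a copper washer inlaid in its upper face. Origin: centre of its underside, z up. Both ends are alike. It starts lying in the cradle, centred and with its long side along the cradle's x.
- cradle: Fixed light-wood riveting cradle; origin: centre of its underside. Block 40 (x) x 60 (y) x 16 mm high, the tablet on it. Two rails along x, 60 mm long, rise to 30 mm height, 47 mm apart in y: they cover the tablet's sides, 4 mm above its top. Its ends are free, 12 mm past the block and 2 mm past the rails, clear beneath (under the block: steel foot 36 x 100 x 5 mm). The tablet lifts straight out.
- workbox: Finished-work box, fixed: 150 deep (x) x 120 wide (y) x 119 mm high, plywood front, clear acrylic sides, back and closed top; hollow behind a 16 mm thick front, inner floor at 6 mm. Origin: on the table under the middle of the outer front face; x points through the front into the box, y along the front, z up.
- slot (a point): Mouth of the slot: middle of its floor's outer edge, in the front face, 80 mm above the table; axes as the box. Cheeks 15 mm high flank the floor, 49 mm apart (y). The floor ends 16 mm in; at 24 to 28 mm in, a header closes the top 15 mm above it. Outside, a level tongue 22 wide (y) carries the floor on 20 mm out. A level tablet whose centre is pushed past the floor's end tips in and drops.
- mat: Green cutting mat fixed flat on the table, 170 (x) x 160 (y) x 3 mm; origin: centre of its underside. Place to lay the tablet down. A copper washer lies near its right-hand edge.
- spool: Wooden cord spool, diameter 48, 50 mm high, standing; origin: centre of underside. Bystander.
- jar: Glass bead jar with metal cap, diameter 64, 85 mm high; origin: centre of underside. Bystander.
- bowl: White bowl of beads, diameter 84, 32 mm high; origin: centre of underside. Bystander.
- blank: Larger dark-wood blank with inlay, 95 (x) x 75 (y) x 10 mm, lying flat; origin: centre of underside. It does not fit the slot. Bystander.
- hammer: Hammer lying on the table, 220 mm long along its x; origin: on the table under its middle. Bystander.
- washer: Copper washer, outer diameter 32, 4 mm thick, lying on the mat; origin: centre of underside. Bystander.
- ruler: Steel ruler 30 (x) x 200 (y) x 3 mm lying at the far side; origin: centre of underside. Bystander.
There are look-alikes about, which are no part of the job. What is shaped like the tablet but blue or pink is not meant.

How it is judged:
On the way, in this order (a step that is already met when the one before it is completed fails the run):
1. the tablet has been lifted out of the cradle and lies flat on the mat, let go (z of tablet in the frame of mat below 0.008 m and angle between tablet's own z axis and vertical below 0.1 rad and x of tablet in the frame of mat between -0.085 and 0.085 m and y of tablet in the frame of mat between -0.08 and 0.08 m and contact force between tablet and the fingers below 0.1 N and linear speed of tablet below 0.03 m/s), for 0.1 s.
2. the tablet's leading end is in the slot, lengthways (x of tablet in the frame of slot between -0.004 and 0.022 m and y of tablet in the frame of slot between -0.006 and 0.006 m and z of tablet in the frame of slot between -0.006 and 0.01 m and angle between the x axis of tablet and the x axis of slot, either way round below 0.5 rad), for 0.05 s.
3. the tablet has gone right through and is inside the box (x of tablet in the frame of workbox between 0.016 and 0.15 m and y of tablet in the frame of workbox between -0.06 and 0.06 m and z of tablet in the frame of workbox between 0 and 0.05 m), for 0.2 s.
At the end, for the whole second after the job is handed in: The tablet is wholly inside the finished-work box, below the slot (its origin within the box's walls and less than 50 mm above the table), at rest and let go; it went there through the slot, after being laid on the mat (all of step 3 and linear speed of tablet below 0.02 m/s and contact force between tablet and the fingers below 0.1 N); the robot touches nothing.
It fails at once if one of the bystanders (spool, jar, bowl, blank, hammer, washer, ruler) was shifted by more than 40 mm (distance of any of jar, bowl, spool, blank, hammer, washer, ruler from where it was at the start of the episode above 0.04 m).
It also fails if it takes over 64 s, if anything falls off the work surface, if the arm or the gripper's body presses on something with over 40 N, if the wrist force passes 120 N, or if a joint passes its speed limit or range.

ROBOT

A 6-joint arm with a two-finger parallel gripper is mounted at the origin on the work surface. World frame = base frame: x ahead of the robot, y to its left, z up, the work surface at z = 0. Lengths are in m, angles in rad, forces in N, time in s.
With the tool pointing down it reaches from about 0.275 to 0.825 m from the base axis. Payload 4.9 kg.
Tool frame: the origin (TCP) lies midway between the tips of the shut fingers; the grasp point (between the pads) lies 19 mm behind it (bot.grip_depth is the distance from the TCP to the grasp point, in m); z points along the fingers, y is the line along which they close (so a half turn about z gives the same grasp; the last joint's range is limited). The gripper opens to 85 mm and grips with 20 to 120 N. Pads are 22 mm wide; open, the fingers measure 114 mm over their backs; the gripper's body (76 mm by 85 mm) begins 54 mm behind the grasp point. The pads swing forward as they close: fully open they stand 13 mm farther back than shut.
Start: joints at [1.174, 0.326, -0.193, 1.052, 0, 1.437], TCP at [0.143, 0.531, 0.231] pointing down, gripper open.
Joint ranges: [-2.65, 2.65], [-0.97, 1.79], [-1.3, 1.35], [-1.93, 2.1], [-1.47, 1.37], [-3.14, 3.14]. Speed limits (rad/s): [2.57, 2.57, 3.14, 3.14, 3.14, 3.14].

INTERFACE

Orientations are given as a unit quaternion [w, x, y, z].
In Python, from cell import bot gives the robot as it stands. Calls block until the motion is done:
- bot.move_pose(position, orientation): joint-space move of the TCP to a pose.
- bot.move_linear(position, speed=0.15, rotation=None, until_force=None): straight line of the TCP; rotation=None keeps the orientation; speed is the mean speed in m/s. With until_force (N) it stops when the force on the tool has changed by that much, and returns True; else False.
- bot.goto_joints(angles): joint-space move.
- bot.set_gripper(opening, grasp_force=None): opening from 0.0 (shut) to 1.0 (fully open); grasp_force is the grip in N (None keeps the last); returns when the fingers have stopped.
- bot.wait(seconds).
- bot.solve_ik(position, orientation): joint angles nearest the present ones, or None.
- bot.camera(name): name is "side" or "top"; returns the picture (400x640x3 uint8, red, green, blue); there is no depth.
- bot.calibration(name): a dict with "mtx" (3x3 intrinsics, pixels), "extrinsics" (4x4, takes a point from world to camera coordinates). Camera axes: x right, y down, z forward; pixel columns grow to the right and rows downward; lengths in m; the calibration is good to about 2 mm. A picture is of the moment at which its call begins. calibration takes no time and is no camera call.
A pose or a line that the arm cannot do raises bot.PlanningError and nothing moves.
- bot.close_job(): hands the job in; it is judged then, once.
Trained networks look in the newest picture that a camera, given by its name, has taken for a name from the list of things; names that differ only in an ending like _2 or _b are one class to them, and where a whole thing is asked for, a point or a joint stands for the part that bears it (a point fixed in the world has none). Each returns a list of dicts, best first, with "confidence" (0 to 1); they miss things now and then, are a little off and sometimes report something else, mostly with a low value. They report only what shows in the picture. A call takes as long as a camera call. They do not tell look-alikes from the thing itself.
- bot.search_frame(camera, thing): "bbox" ([left, top, width, height] in pixels, round what is visible of it).
Readings, each from a call of its own:
- bot.read_clock(): time.
- bot.read_joint_positions(): joint angles.
- bot.read_joint_vel(): joint speeds.
- bot.read_joint_efforts(): joint torques, N m.
- bot.read_position(): TCP position.
- bot.read_tool_rot(): TCP orientation.
- bot.read_ft_force(): force on the tool from outside, world axes, zero at the start.
- bot.read_moment(): the same for the moment, N m.
- bot.read_gripper_width(): opening from 0.0 (shut) to 1.0 (fully open).
- bot.read_finger_force(): force on a finger pad.
Only numpy, scipy, OpenCV 4.12 (cv2) and the standard library are available. Lean on these libraries where they do the work, as an engineer would, in place of code of your own. Each camera call takes 0.05 s, during which the arm holds its last target. There are 200 camera calls.

## Working session

There is one attempt and no reset: what is moved stays moved. The work goes in short steps, each a Python script; the robot and the scene stay as the last script left them, time stands still between calls to the robot, and variables do not carry over. Pictures are saved under pics/ and viewed, at most 10 in all, crops included, and the job is handed in when it is done.

```bash
ls; mkdir -p pics; python3 - <<'E'
from cell import bot
import cv2,numpy as np
for c in("side","top"):
    im=bot.camera(c); cv2.imwrite(f"pics/{c}0.png",im[:,:,::-1])
    k=bot.calibration(c); print(c,np.round(k["mtx"],1).tolist(),np.round(k["extrinsics"],4).tolist())
    for t in("tablet","cradle","workbox","slot","mat","washer","blank"):
        print(t,[(np.round(d["bbox"],0).tolist(),round(d["confidence"],2)) for d in bot.search_frame(c,t)][:4])
print(bot.read_clock())
E
```

```text
pics
side [[461.4, 0.0, 323.2], [0.0, 461.4, 200.7], [0.0, 0.0, 1.0]] [[-0.9961, -0.0884, 0.0064, 0.544], [-0.0701, 0.741, -0.6678, 0.0991], [0.0543, -0.6656, -0.7443, 1.3877], [0.0, 0.0, 0.0, 1.0]]
tablet [([258.0, 325.0, 34.0, 28.0], 0.97), ([402.0, 281.0, 28.0, 21.0], 0.93), ([270.0, 243.0, 17.0, 23.0], 0.88), ([258.0, 278.0, 34.0, 22.0], 0.67)]
cradle [([308.0, 249.0, 24.0, 32.0], 0.83)]
workbox [([264.0, 128.0, 55.0, 55.0], 0.96)]
slot [([267.0, 126.0, 57.0, 54.0], 0.58)]
mat [([330.0, 204.0, 58.0, 45.0], 0.84)]
washer []
blank [([355.0, 265.0, 36.0, 28.0], 0.94)]
top [[392.7, 0.0, 327.2], [0.0, 392.7, 201.8], [0.0, 0.0, 1.0]] [[-0.0207, -0.9994, -0.0283, 0.0405], [-0.9855, 0.0252, -0.1677, 0.5515], [0.1683, 0.0244, -0.9854, 0.9177], [0.0, 0.0, 0.0, 1.0]]
tablet [([271.0, 153.0, 24.0, 16.0], 0.85), ([234.0, 307.0, 30.0, 26.0], 0.84), ([175.0, 162.0, 21.0, 29.0], 0.81), ([230.0, 154.0, 21.0, 27.0], 0.6)]
cradle [([254.0, 191.0, 40.0, 29.0], 0.69)]
workbox [([399.0, 114.0, 65.0, 77.0], 0.69)]
slot [([397.0, 111.0, 64.0, 79.0], 0.9), ([248.0, 250.0, 26.0, 36.0], 0.3)]
mat [([307.0, 217.0, 63.0, 72.0], 0.75), ([150.0, 206.0, 82.0, 70.0], 0.75)]
washer []
blank [([243.0, 250.0, 31.0, 39.0], 0.87)]
0.8
```

View pics/side0.png

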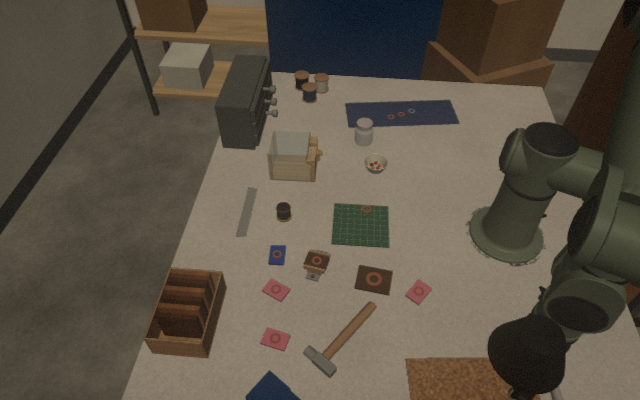

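View pics/top0.png

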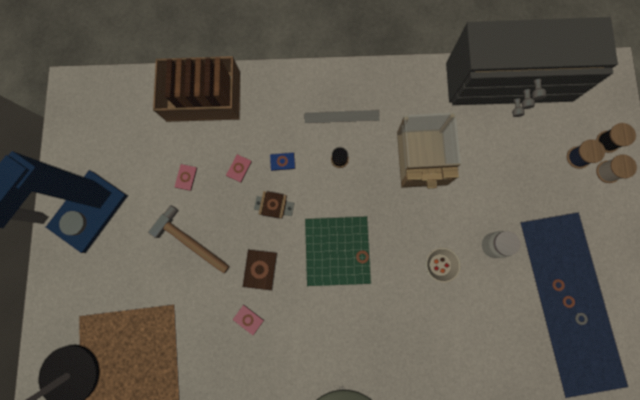

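The tablet is the dark-wood one in the cradle, top (272,204) / side (317,260). It could be confused with the blue tablet at top (283,161), the pink ones at (186,177), (238,168) and (248,320), and the larger blank at (260,270). Next, a close crop to check this choice.

```bash
cat > h.py <<'E'
from cell import bot
import cv2,numpy as np
K={c:(np.array(bot.calibration(c)["mtx"]),np.array(bot.calibration(c)["extrinsics"])) for c in("top","side")}
def w(c,uv,z):
    M,E=K[c]; d=E[:3,:3].T@np.linalg.solve(M,[*uv,1]); o=-E[:3,:3].T@E[:3,3]
    return o+d*(z-o[2])/d[2]
def px(c,p):
    M,E=K[c]; q=M@(E[:3,:3]@np.asarray(p)+E[:3,3]); return q[:2]/q[2]
def crop(im,u,v,ww,hh,s): return cv2.resize(im[v:v+hh,u:u+ww],None,fx=s,fy=s,interpolation=cv2.INTER_CUBIC)
E
python3 - <<'E'
from h import *
t=cv2.imread("pics/top0.png");s=cv2.imread("pics/side0.png")
t=cv2.convertScaleAbs(t,alpha=1.6);s=cv2.convertScaleAbs(s,alpha=1.6)
a=np.hstack([crop(t,245,180,56,42,7),crop(s,290,240,56,42,7)])
b=np.hstack([crop(t,390,108,80,60*80//80+25,4.9),crop(s,255,118,80,85,4.9)])
print(a.shape,b.shape)
b=cv2.resize(b,(784,300)) if b.shape[1]!=784 else b[:300+116]
m=np.vstack([a,b])[:600]; cv2.imwrite("pics/crop1.png",m);print(m.shape)
cen=[w("top",(272.5,204.5),.026),w("side",(317,260),.026)];print(np.round(cen,4))
for c,b in(("top",(307,217,63,72)),("side",(330,204,58,45))): print(c,w(c,(b[0]+b[2]/2,b[1]+b[3]/2),.003))
print("slot tongue top",w("top",(432,184),.08),w("side",(319,153),.08))
print("box",w("top",(404,168),.119),w("top",(457,168),.119))
E
```

```text
(294, 784, 3) (417, 784, 3)
(600, 784, 3)
[[0.5527 0.1662 0.026 ]
 [0.549  0.1651 0.026 ]]
top [0.42872463 0.00308149 0.003     ]
side [0.43580328 0.01576187 0.003     ]
slot tongue top [ 0.58327462 -0.22266061  0.08      ] [ 0.5796202  -0.21658764  0.08      ]
box [ 0.61421126 -0.15177164  0.119     ] [ 0.6108298  -0.27210337  0.119     ]
```

View pics/crop1.png

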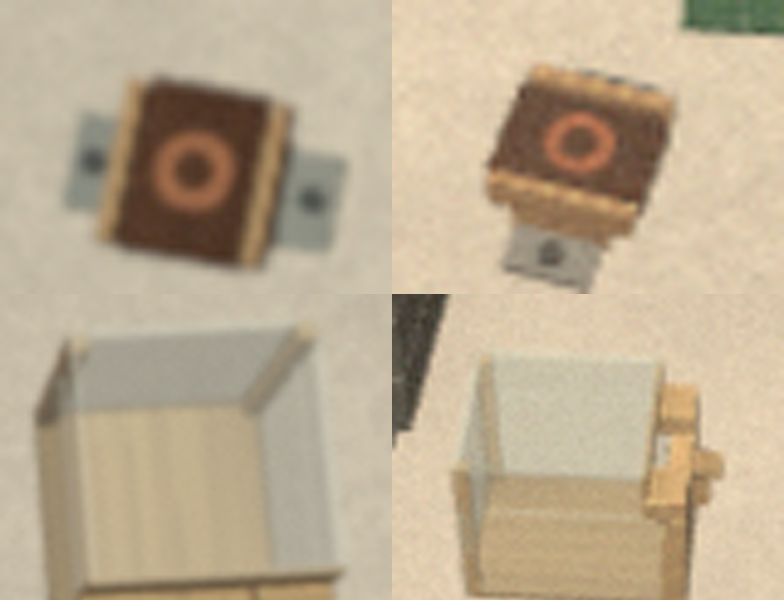

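The choice holds: dark wood with a copper inlay, lying between light rails on a steel foot. Next I need the box front and slot in close-up, and the cradle yaw from the foot holes.

```bash
python3 - <<'E'
from h import *
import time
acc={}
for c in("top","side"):
    acc[c]=np.mean([bot.camera(c).astype(float) for _ in range(6)],0)
    cv2.imwrite(f"pics/{c}_avg.png",acc[c][:,:,::-1])
t,s=[cv2.convertScaleAbs(cv2.imread(f"pics/{c}_avg.png"),alpha=1.6) for c in("top","side")]
m=np.hstack([crop(t,393,150,76,46,5.2)[:239],crop(s,262,122,76,46,5.2)[:239]])
m=np.vstack([crop(t,395,160,70,32,11)[:300],crop(s,290,128,40,57,5)[:285].repeat(1,0)[:, :] if 0 else cv2.copyMakeBorder(crop(s,288,126,70,27,11)[:297],0,0,0,0,0)])
cv2.imwrite("pics/crop2.png",m)
h1=w("top",(245+93/7,180+160/7),.005);h2=w("top",(245+312/7,180+200/7),.005)
print(h1,h2,np.linalg.norm(h1-h2),(h1+h2)/2,"yaw",np.degrees(np.arctan2(*(h1-h2)[[1,0]]))-90)
for a,b in(((133,80),(108,240)),((282,105),(255,265))):
    p,q=[w("top",(245+k[0]/7,180+k[1]/7),.03) for k in(a,b)];print("rail",p,q,np.degrees(np.arctan2(*(p-q)[[1,0]])),np.linalg.norm(p-q))
# copper centroid
for c,(u,v,W,H) in(("top",(262,194,22,22)),("side",(306,250,22,20))):
    im=acc[c][v:v+H,u:u+W]; r=np.clip(im[...,0]-im[...,2]-45,0,None)*(im[...,0]>0); 
    red=np.clip((im[...,0]-1.55*im[...,1]),0,None)*(im[...,0]>70)
    yy,xx=np.mgrid[:H,:W]; uv=(u+(xx*red).sum()/red.sum(),v+(yy*red).sum()/red.sum());print(c,uv,w(c,uv,.026))
# mat by green mask
for c in acc:
    im=acc[c];g=((im[...,1]>im[...,0]*1.25)&(im[...,1]>im[...,2]*1.1)).astype(np.uint8)
    n,l,st,ce=cv2.connectedComponentsWithStats(g);i=1+np.argmax(st[1:,4]);ys,xs=np.where(l==i)
    P=np.array([w(c,(x,y),.003)[:2] for x,y in zip(xs,ys)]).astype(np.float32);print("mat",c,cv2.minAreaRect(P))
E
```

```text
[0.56139768 0.2064549  0.005     ] [0.54446903 0.12564271 0.005     ] 0.08256627440801684 [0.55293335 0.16604881 0.005     ] yaw -11.83131953898689
rail [0.58597969 0.18712215 0.03      ] [0.5279555  0.19572189 0.03      ] -8.430413201371778 0.058658015062390795
rail [0.57539951 0.13324219 0.03      ] [0.51767385 0.14304769 0.03      ] -9.640457739653076 0.0585525380685726
top (np.float64(nan), np.float64(nan)) [nan nan nan]
side (np.float64(316.916648144032), np.float64(260.2645032229384)) [0.54917736 0.16599587 0.026     ]
mat top ((0.4353347718715668, 0.006655313074588776), (0.16521300375461578, 0.15528281033039093), 0.950763463973999)
mat side ((0.4420284330844879, 0.05503479391336441), (0.05081837251782417, 0.015450386330485344), 0.5348738431930542)[ WARN:0@0.983] global loadsave.cpp:1063 imwrite_ Unsupported depth image for selected encoder is fallbacked to CV_8U.
<stdin>:19: RuntimeWarning: invalid value encountered in scalar divide
```

View pics/crop2.png

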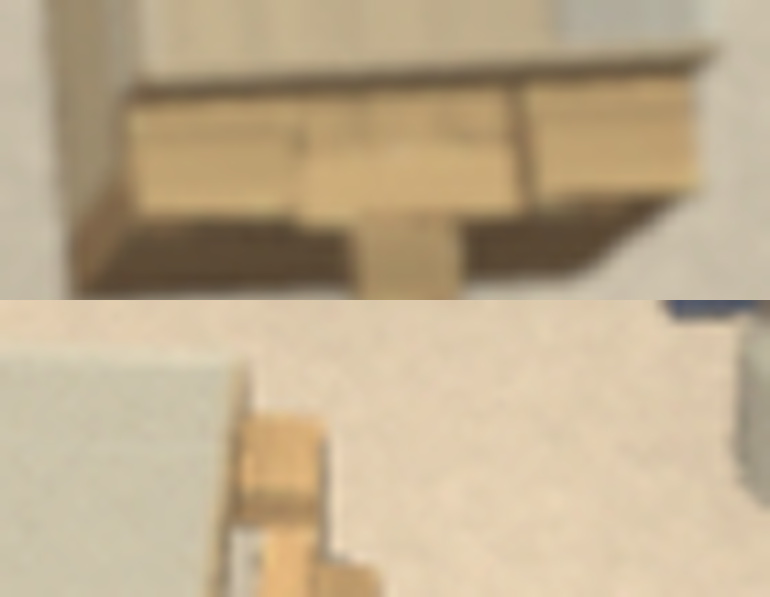

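```bash
cat >> h.py <<'E'
def loc(pose,P):
    x,y,a=pose; P=np.asarray(P,float); c,s=np.cos(a),np.sin(a)
    return np.c_[x+c*P[:,0]-s*P[:,1],y+s*P[:,0]+c*P[:,1],P[:,2]]
E
python3 - <<'E'
from h import *
from scipy.optimize import least_squares
L=[(0,.0245,.095),(0,-.0245,.095),(0,-.06,.095),(0,.06,.095)]
X=np.array([(303,215),(532,205),(698,192),(135,217)],float)
U=(X+.5)/11-.5+[395,160]
r=least_squares(lambda p:np.concatenate([px("top",q)-u for q,u in zip(loc(p,L),U)]),[.6,-.21,0]);p=r.x
print("box",p,np.degrees(p[2]),np.round(r.fun,2))
cr=(.5530,.1667,np.radians(-10.))
segs=[]
for s in(1,-1):
    segs+=[(p,(0,s*.0245,.095),(0,s*.06,.095)),(p,(0,s*.0245,.095),(.016,s*.0245,.095)),(p,(0,s*.06,.095),(0,s*.06,0)),(p,(-.02,s*.011,.08),(0,s*.011,.08)),
     (p,(0,s*.06,.119),(.15,s*.06,.119)) ,(cr,(-.03,s*.0235,.03),(.03,s*.0235,.03)),(cr,(s*.032,-.022,.026),(s*.032,.022,.026)),(cr,(-.018,s*.05,.005),(.018,s*.05,.005))]
segs+=[(p,(-.02,-.011,.08),(-.02,.011,.08)),(p,(0,-.0245,.08),(0,.0245,.08))]
out=[]
for c,wins in(("top",((393,155,72,42),(245,180,56,42))),("side",((288,130,48,56),(290,240,56,42)))):
    im=cv2.convertScaleAbs(cv2.imread(f"pics/{c}_avg.png"),alpha=1.6)
    for u,v,W,H in wins:
        k=min(400/W,300/H);g=crop(im,u,v,W,H,k)
        for q,a,b in segs:
            A,B=[(((px(c,z)+.5-[u,v])*k-.5)*16).astype(int) for z in loc(q,[a,b])]
            cv2.line(g,tuple(map(int,A)),tuple(map(int,B)),(0,255,0),1,cv2.LINE_AA,4)
        out.append(cv2.copyMakeBorder(g,0,300-g.shape[0],0,400-g.shape[1],cv2.BORDER_CONSTANT))
cv2.imwrite("pics/ov.png",np.vstack([np.hstack(out[:2]),np.hstack(out[2:])]))
E
```

```text
box [ 0.59349389 -0.22083419  0.01866056] 1.069171420728418 [-0.17 -0.24  0.05 -0.27  0.23  0.23 -0.11  0.26]
```

View pics/ov.png

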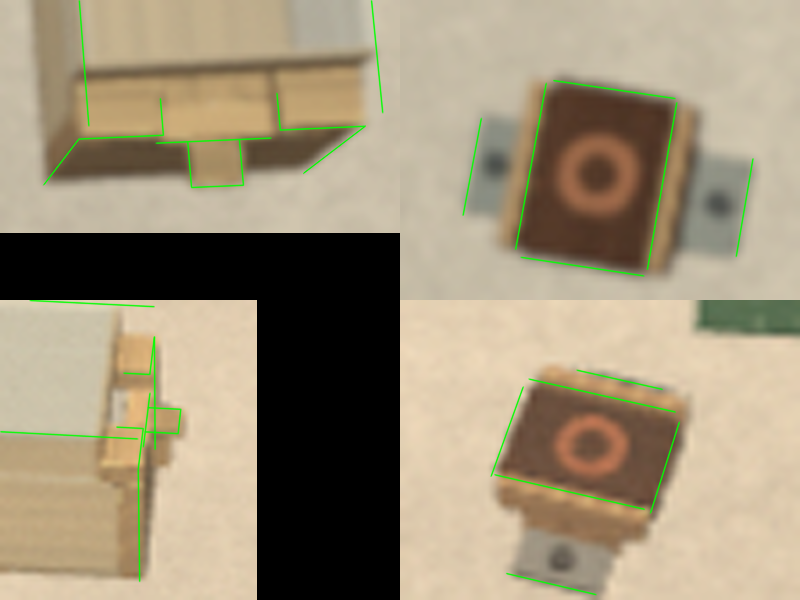

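The cradle model fits both views at (0.553, 0.167), yaw -10°. The box front fits at (0.593, -0.220), yaw about 1.2°, agreeing to about 1 mm between the cameras. Taking the tablet out now.

```bash
cat >> h.py <<'E'
from scipy.spatial.transform import Rotation as R
def down(deg):
    q=(R.from_euler("z",deg,degrees=True)*R.from_euler("x",180,degrees=True)).as_quat(); return [q[3],q[0],q[1],q[2]]
BOX=(.5935,-.2203,np.radians(1.2)); CR=(.5530,.1667,np.radians(-10.))
def st(): print("t",bot.read_clock(),"p",np.round(bot.read_position(),4),"g",round(bot.read_gripper_width(),3),"ff",bot.read_finger_force(),"F",np.round(bot.read_ft_force(),1))
E
python3 - <<'E'
from h import *
for d in(80,-100): print(d,bot.solve_ik([CR[0],CR[1],.012],down(d)))
for d in(1.2,181.2): print(d,bot.solve_ik([.575,-.22,.08],down(d)))
for d in(91.2,-88.8): print(d,bot.solve_ik([.45,.035,0],down(d)))
q=down(80)
bot.move_pose([CR[0],CR[1],.12],q); st()
bot.move_linear([CR[0],CR[1],.010],.12,until_force=15); st()
bot.set_gripper(0.6,40); st()
E
```

```text
80 [ 0.16500768  0.60641471 -0.37277221  0.59160941  0.          1.91033693]
-100 [ 0.16500768  0.60641471 -0.37277221  0.59160941  0.         -1.23125572]
1.2 [-0.48525961  0.57675501 -0.20824733  0.78579399  0.          2.6353891 ]
181.2 [-0.48525961  0.57675501 -0.20824733  0.78579399  0.         -0.50620356]
91.2 [-0.08617299  0.46168443 -0.71766033  0.39145157  0.          1.46367939]
-88.8 [-0.08617299  0.46168443 -0.71766033  0.39145157  0.         -1.67791327]
t 3.4167 p [0.5528 0.1677 0.1202] g 0.999 ff 0.0 F [-0.7  0.9 -0.4]
t 4.4833 p [0.5536 0.1669 0.0107] g 0.999 ff 0.0 F [-0.3  0.3  0.1]
t 4.825 p [0.5539 0.1669 0.0112] g 0.735 ff 43.684905767440796 F [-1.  -1.1  5.2]
```

```bash
python3 - <<'E'
from h import *
p=bot.read_position()
bot.move_linear([p[0],p[1],.13],.12); st()
q=down(91.2)
bot.move_pose([.45,.035,.08],q); st()
im=bot.camera("side");cv2.imwrite("pics/s2.png",cv2.convertScaleAbs(crop(im[:,:,::-1],280,160,160,120,4),alpha=1.5))
print(bot.move_linear([.45,.035,-.001],.06,until_force=6)); st()
E
```

```text
t 5.975 p [0.5532 0.1668 0.1292] g 0.736 ff 43.56731951236725 F [-0.8 -1.  -1.1]
t 6.7083 p [0.4513 0.0351 0.0803] g 0.733 ff 43.58606457710266 F [0.6 0.7 0.1]
False
t 8.2583 p [ 0.4503  0.035  -0.0007] g 0.735 ff 43.58851432800293 F [ 0.2  0.1 -0.2]
```

View pics/s2.png

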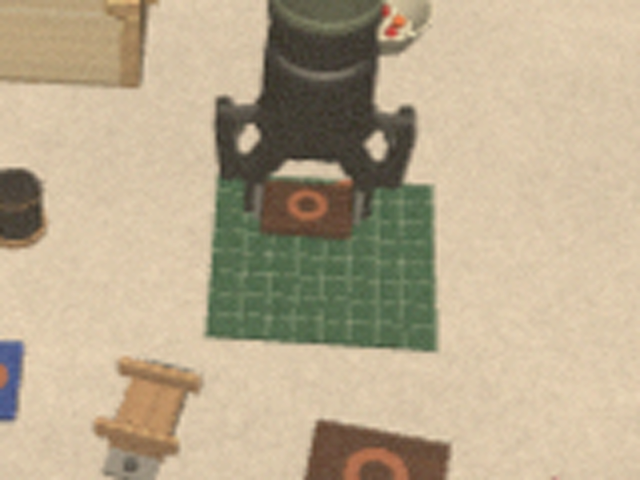

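The tablet is held level by its ends over the mat, at about (307,207) in the crop, and the cradle is empty. I'll lower it the last millimetre and release.

```bash
python3 - <<'E'
from h import *
print(bot.move_linear([.45,.035,-.004],.02,until_force=5)); st()
bot.set_gripper(0.9); bot.wait(.15); st()
p=bot.read_position()
bot.move_linear([.45,.035,.12],.15)
# calibrate tip retraction is done at regrasp; look from both cameras with arm aside
bot.move_pose([.36,.2,.2],down(91.2)); st()
for c in("top","side"):
    im=np.mean([bot.camera(c).astype(float) for _ in range(3)],0); 
    M,E=K[c]; u,v=px(c,(.45,.035,.013)).astype(int)-22
    g=im[v:v+44,u:u+44]; m=((g[...,0]>g[...,1]*1.08)&(g[...,0]>10)).astype(np.uint8)
    n,l,s,_=cv2.connectedComponentsWithStats(m);i=1+np.argmax(s[1:,4]);ys,xs=np.where(l==i)
    P=np.array([w(c,(u+x,v+y),.011)[:2] for x,y in zip(xs,ys)]).astype(np.float32);print(c,s[i],cv2.minAreaRect(P))
    cv2.imwrite(f"pics/m_{c}.png",cv2.convertScaleAbs(crop(im.astype(np.uint8)[:,:,::-1],u-20,v-20,84,84,4),alpha=1.5))
a,b=[cv2.imread(f"pics/m_{c}.png") for c in("top","side")];cv2.imwrite("pics/m.png",np.hstack([a,b]))
E
```

```text
True
t 8.4667 p [ 0.4508  0.035  -0.0023] g 0.733 ff 44.91268873214722 F [-0.4 -0.1  4.8]
t 8.9083 p [ 0.4498  0.035  -0.0031] g 0.898 ff 0.0 F [-0.3  0.2 -1. ]
t 10.7083 p [0.3601 0.1996 0.1993] g 0.9 ff 0.0 F [-0.7 -0.9 -0.7]
top [ 15  10  17  25 411] ((0.45163387060165405, 0.03388354554772377), (0.04025965556502342, 0.059926629066467285), 88.76097869873047)
side [ 12  16  22  14 272] ((0.44795137643814087, 0.035297226160764694), (0.04917670041322708, 0.06206130608916283), 89.5733871459961)
```

View pics/m.png

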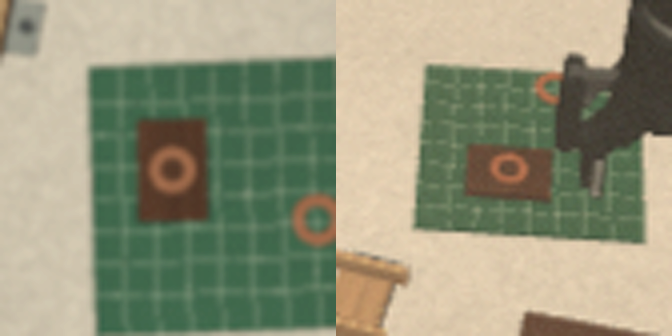

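The tablet lies flat on the mat, clear of the washer, with its centre at (0.450, 0.0345). Both cameras agree to within 2 mm. Now I'll take it by its sides, towards the rear half.

```bash
python3 - <<'E'
from h import *
q=down(181.2)
bot.set_gripper(.75)
x,y=.450-.017,.0345
bot.move_pose([x,y,.10],q); 
print(bot.move_linear([x,y,.0015],.1,until_force=8)); st()
bot.set_gripper(0.4,40); st()
z=bot.read_position()[2]
bot.move_linear([x,y,.15],.12); st()
# hover in front of slot: tablet centre at slot x=-0.060
c=loc(BOX,[(-.060-.017,0,0)])[0]
bot.move_pose([c[0],c[1],.15],q)
bot.move_linear([c[0],c[1],z+.0785],.1); st(); print("zgrasp",z)
out=[]
for cm in("top","side"):
    im=np.mean([bot.camera(cm).astype(float) for _ in range(4)],0).astype(np.uint8)[:,:,::-1]
    u,v=px(cm,loc(BOX,[(-.04,0,.09)])[0]).astype(int)-[33,40]
    out.append(cv2.convertScaleAbs(crop(im,u,v,66,80,6),alpha=1.5)); print(cm,u,v)
cv2.imwrite("pics/hov.png",np.hstack(out))
E
```

```text
False
t 14.1583 p [0.4335 0.0345 0.0019] g 0.75 ff 0.0 F [-0.6 -0.2 -0.1]
t 14.4917 p [0.4336 0.0344 0.0024] g 0.501 ff 40.27225077152252 F [-0.8  0.3  6.7]
t 15.8833 p [0.4324 0.0345 0.1494] g 0.501 ff 40.45373618602753 F [ 0.5  0.3 -0.4]
t 17.775 p [ 0.517  -0.2219  0.0814] g 0.501 ff 40.46292185783386 F [ 0.6 -0.2 -0.6]
zgrasp 0.0023914178897776507
top 400 155
side 294 110
```

View pics/hov.png

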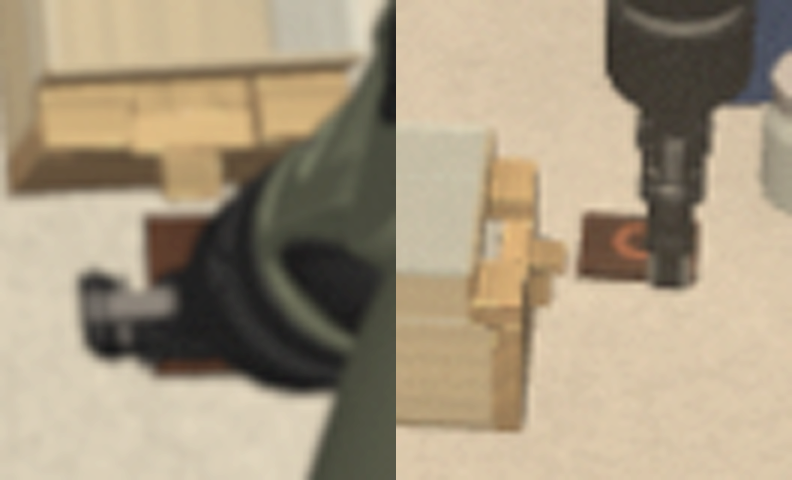

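Both views show the tablet level, in line with the tongue and about 30 mm short of it. I'll check the lateral offset numerically against the model, then insert with a force stop.

```bash
python3 - <<'E'
from h import *
def f(c,o,p): return np.round((px(c,loc(BOX,[p])[0])-o+.5)*6-.5,0)
t,s=np.array([400,155]),np.array([294,110])
print("top tab FL",f("top",t,(-.028,.022,.0915)),"RL",f("top",t,(-.092,.022,.0915)),"cheek in L/R",f("top",t,(0,.0245,.095)),f("top",t,(0,-.0245,.095)),"tongue L/R",f("top",t,(-.02,.011,.08)),f("top",t,(-.02,-.011,.08)))
s_=lambda p:f("side",s,p)-[-396,0]
print("side tab far/near front",s_((-.028,-.022,.0915)),s_((-.028,.022,.0915)),"rear near",s_((-.092,.022,.0915)),"tongue far/near tip",s_((-.02,-.011,.08)),s_((-.02,.011,.08)),"cheek outer far/near",s_((0,-.06,.095)),s_((0,.06,.095)))
E
```

```text
top tab FL [143. 218.] RL [157. 381.] cheek in L/R [133. 146.] [259. 140.] tongue L/R [163. 202.] [219. 200.]
side tab far/near front [578. 214.] [572. 268.] rear near [692. 275.] tongue far/near tip [562. 243.] [559. 270.] cheek outer far/near [532. 161.] [514. 310.]
```

```bash
python3 - <<'E'
from h import *
z=.0809+.0004
def go(tx,dy,sp,f=8):
    c=loc(BOX,[(tx-.017,dy,0)])[0]; h=bot.move_linear([c[0],c[1],z],sp,until_force=f); st(); return h
h=go(-.036,.0006,.05) or go(.004,.0006,.03)
print("stopped" if h else "in")
p=bot.read_position();d=p[:2]-np.array(BOX[:2]);print("tablet x in slot",d@[np.cos(BOX[2]),np.sin(BOX[2])]+.017)
E
```

```text
t 18.8083 p [ 0.5404 -0.2206  0.0811] g 0.5 ff 40.46261429786682 F [-0.8 -0.5 -1.7]
t 20.2917 p [ 0.5803 -0.22    0.0813] g 0.504 ff 40.4619026184082 F [ 0.1 -0.5 -1. ]
in
tablet x in slot 0.003811736528294035
```

It went in with no contact force. I'll lower it onto the floor, release, and check from the side.

```bash
python3 - <<'E'
from h import *
p=bot.read_position()
print(bot.move_linear([p[0],p[1],.0785],.02,until_force=4)); st()
bot.wait(.1); bot.set_gripper(.75); bot.wait(.1); st()
p=bot.read_position()
bot.move_linear([p[0],p[1],.16],.15); 
c=loc(BOX,[(-.075,0,0)])[0]
bot.move_pose([c[0],c[1],.16],down(181.2)); bot.set_gripper(0.); st()
out=[]
for cm in("top","side"):
    im=np.mean([bot.camera(cm).astype(float) for _ in range(4)],0).astype(np.uint8)[:,:,::-1]
    u,v=px(cm,loc(BOX,[(-.02,0,.09)])[0]).astype(int)-[33,40]
    out.append(cv2.convertScaleAbs(crop(im,u,v,66,80,6),alpha=1.5))
cv2.imwrite("pics/ins.png",np.hstack(out))
E
```

```text
True
t 20.5 p [ 0.5806 -0.2202  0.0794] g 0.498 ff 40.98700940608978 F [-0.6  0.2  4.7]
t 21.0417 p [ 0.5798 -0.2197  0.0782] g 0.746 ff 0.0 F [0.5 0.7 0.7]
t 22.7167 p [ 0.5186 -0.2218  0.16  ] g 0.001 ff 0.0 F [-0.6  0.3 -0.2]
```

View pics/ins.png

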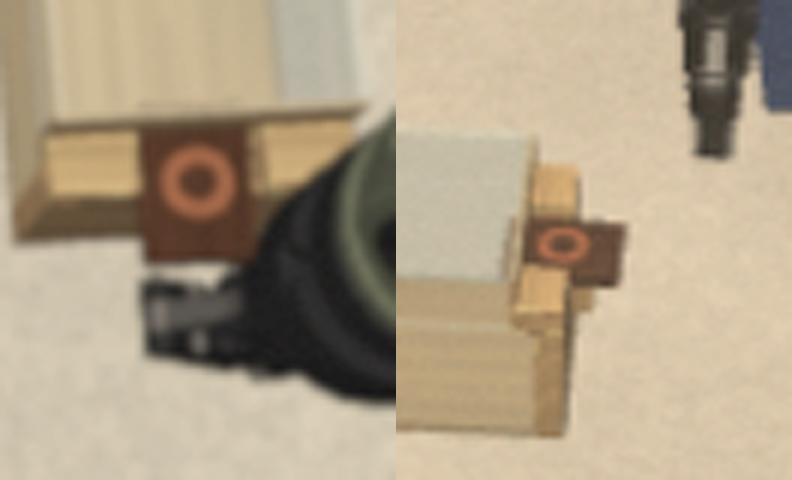

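The tablet sits squarely in the slot between the cheeks, with its rear end on the tongue. Now I'll push it from behind with the shut fingers.

```bash
python3 - <<'E'
from h import *
P=lambda x:list(loc(BOX,[(x,.0003,0)])[0][:2])
bot.move_linear(P(-.065)+[.084],.12,until_force=10); st()
for x in(-.028,-.010,.004):
    h=bot.move_linear(P(x)+[.084],.05,until_force=20); print(x,h); st()
    if h: break
bot.wait(.3)
c=P(-.075)
bot.move_linear(c+[.084],.12); bot.move_linear(c+[.18],.15); bot.wait(.3);st()
out=[]
for cm in("top","side"):
    im=np.mean([bot.camera(cm).astype(float) for _ in range(3)],0).astype(np.uint8)[:,:,::-1]
    u,v=px(cm,loc(BOX,[(.04,0,.06)])[0]).astype(int)-[33,40]
    out.append(cv2.convertScaleAbs(crop(im,u,v,66,80,6),alpha=1.5))
cv2.imwrite("pics/fin.png",np.hstack(out))
E
```

```text
t 23.9083 p [ 0.5289 -0.2216  0.0845] g -0.004 ff 0.0 F [ 0.3 -0.1  0.7]
-0.028 False
t 24.8 p [ 0.5653 -0.2204  0.0838] g 0.001 ff 0.0 F [-0.2  1.   0.1]
-0.01 False
t 25.3083 p [ 0.5837 -0.2201  0.0838] g 0.0 ff 0.0 F [-0.2  0.6 -0. ]
0.004 False
t 25.7417 p [ 0.5978 -0.2199  0.0839] g 0.001 ff 0.0 F [ 0.3  0.3 -0.8]
t 27.9417 p [ 0.5181 -0.2213  0.1792] g -0.002 ff 0.0 F [ 0.3 -0.3 -0.5]
```

View pics/fin.png

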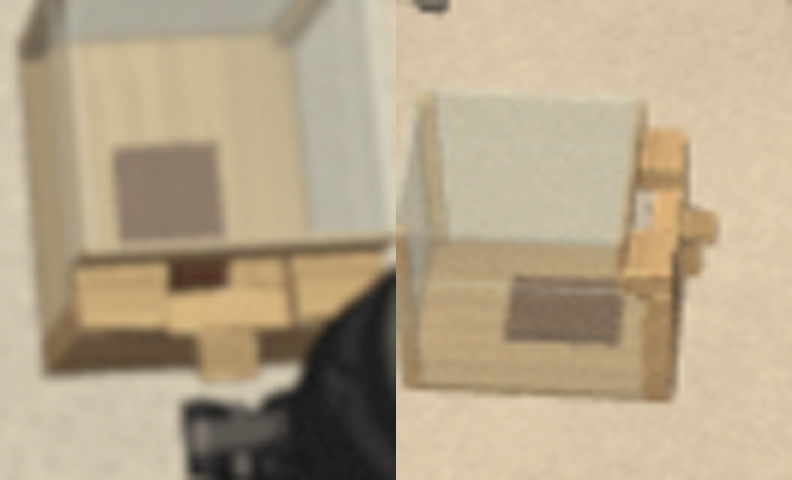

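The tablet lies inside on the box floor, seen through the acrylic at (170,190) in the top crop and (565,310) in the side crop. The arm is clear, so I'm handing in.

```bash
python3 -c "
from cell import bot
print(bot.close_job())"
```

```text
the job is handed in; nothing more can be done
None
```

The tablet was taken out of the cradle by its ends, laid on the green mat, regripped by its sides and pushed through the slot; the last pictures show it lying on the box floor, and I handed the job in about 28 s into the 64 s limit.

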